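Gauge the groove in a reclaimed-timber offcut and set the batch marker

TASK

Take the depth gauge from its stand, feel for the groove in the timber offcut with the sprung probe, and press gently until the foot sits flat on the wood, and hold it there for a moment, so that the drag pointer shows how deep the groove is; a spoilt reading (pointer driven further than the groove drives it) does not count. Put the gauge back on its stand without bumping the probe, then slide the yellow batch marker to the middle of the field whose colour the pointer shows (at a border either colour will do). Do not press hard into the wood, and leave the tin, bottle and jar alone.

Things in the scene. Friction and masses are not known exactly. Their poses are not given: they have to be found in the camera images.
- gauge_grip (a point): Depth gauge, loose, about 0.3 kg: black upright column 26 x 26 mm on a steel foot 44 (x) x 64 (y) x 10 mm, 70 mm tall in all. This point is on the column's axis, 45 mm above the foot's underside: grip here, fingers on the two plain y faces. The x faces carry the pointer and its colour scale. z is up along the column.
- gauge_foot (a point): Centre of the underside of the gauge's foot, 45 mm below gauge_grip; same axes. The foot's long side (y) goes across the groove.
- probe_tip (a point): Tip of the gauge's probe, a steel blade 8 (x) x 6 (y) mm with a round tip, 30 mm below the foot's underside when free; same axes. It is sprung: it starts to yield at 3 N and takes 0.2 N more for each mm (7.4 N at 22 mm).
- probe (a joint): How far the sprung probe is pushed up into the gauge, m: 0 free, 0.030 level with the foot. On flat wood with the foot down it would read 0.030, in the groove 0.030 minus the groove's depth.
- pointer (a joint): White drag pointer on the gauge's x faces, m. The probe pushes it up and it stays at the highest value reached (starts at 0 to 0.003; cannot be reset). Scale behind it from below: blue under 0.011 (deep groove), green 0.011 to 0.017, red above (shallow). Grooves here give 0.005 to 0.022, so feeling about with the probe 2 or 3 mm in does no harm.
- pointer_mark (a point): Middle of the white pointer on the gauge, 30 mm above the foot's underside when the pointer reads 0; it is 60 mm above the probe tip when the pointer and the probe read the same.
- stand_hole0 (a point): Middle of the mouth of the 22 mm square well in the gauge's stand, a fixed dark wooden block 90 x 90 x 40 mm; the point is on its top, 40 mm above the bench. The foot rests on the top with the probe hanging in the well; the gauge starts so, near the middle and within 0.15 rad of the stand's yaw. Axes along the block's sides.
- cradle: Fixed dark steel cradle, floor 180 (x) x 226 (y) x 5 mm, 22 mm high fences on both y sides and the far x side; origin at the centre of its underside on the bench. A fixed light timber offcut 160 (x) x 170 (y) x 45 mm lies in it, pushed up to 18 mm to either side (y) of the middle (not measured).
- wood_top (a point): Point above the cradle's middle at the height of the offcut's top, 50 mm above the bench; cradle's axes. One straight groove, 12 mm wide, its floor 8 to 25 mm below the top (not known beforehand), runs along x through the offcut's middle, so up to 18 mm to either side (y) of this point: feel or look for it.
- marker (a joint): Position of the yellow batch marker along its track, m, 0 to 0.12; it grows towards the track's +y end. It slides stiffly (about 1.5 N) and stays. Fields beside the track: plain 0 to 0.025 (starts here), then red with its middle at 0.040, green 0.070, blue 0.100, each 0.029 long.
- marker_top (a point): Centre of the top of the yellow marker, an upright block 28 (x) x 20 (y) x 40 mm whose top is 54.5 mm above the bench; y is the direction in which it slides when its joint value grows, z up. It runs on a fixed aluminium track 40 mm wide, 170 mm long and 14 mm high, so fingertips beside it must stay more than 15 mm above the bench. It may be gripped by its x faces or pushed on a y face.
- tin: Yellow tin, 76 mm across, 85 mm high, loose bystander; origin at the centre of its underside.
- wax: Amber bottle, 50 mm across, 120 mm high, loose bystander; origin at the centre of its underside.
- jar: Orange jar, 60 mm across, 65 mm high, loose bystander; origin at the centre of its underside.
Not all that is in view belongs to the job. Leave any purple or turquoise look-alike of the part that bears gauge_grip alone.

How it is judged:
By the outcome, as a careful person would: the job done as asked, in the order asked, and still so for the second after the job is handed in, with the robot touching nothing.
It also fails if it takes over 72 s, if anything falls off the work surface, if the arm or the gripper's body presses on something with over 40 N, if the wrist force passes 120 N, or if a joint passes its speed limit or range.

ROBOT

A 6-joint arm with a two-finger parallel gripper is mounted at the origin on the work surface. World frame = base frame: x ahead of the robot, y to its left, z up, the work surface at z = 0. Lengths are in mm, angles in rad, forces in N, time in s.
With the tool pointing down it reaches from about 400 to 925 mm from the base axis. Payload 12.5 kg.
Tool frame: the origin (TCP) lies at the centre of the arm's flange, where the gripper is bolted on; the fingertips stand 190 mm ahead of it and the grasp point (between the pads) lies 171 mm ahead of it; z points along the fingers, y is the line along which they close (so a half turn about z gives the same grasp; the last joint's range is limited). The gripper opens to 95 mm and grips with 3 to 60 N. Pads are 20 mm wide; open, the fingers measure 119 mm over their backs; the gripper's body (75 mm by 180 mm) begins 59 mm behind the grasp point.
Start: joints at [-0.106, 0.491, 1.559, -0, 1.092, -0.106], TCP at [625, 0.023, 404.761] pointing down, gripper open.
Joint ranges: [-3.1, 3.1], [-0.84, 2.19], [0.05, 2.79], [-1.13, 4.28], [0.06, 2.93], [-2.69, 2.69]. Speed limits (rad/s): [2.22, 2.22, 2.79, 3.14, 3.14, 3.14].

INTERFACE

Orientations are given as [roll, pitch, yaw] about the fixed x, y, z axes, in that order (R = Rz(yaw) Ry(pitch) Rx(roll)).
In Python, from cell import env, read_camera, search_frame, cut_out gives the robot as it stands. The module is installed in compiled form; this text tells all that it offers.
- The arm moves only by the tool move_arm, never from a script. Its argument "commands" is a list of rows, each a list of 3 entries, a list of its own where there are three numbers: the shift along the world's x, y, z normalised to -1 to 1, where 1 is 0.03 m, then the turn about the world's z normalised to -1 to 1, where 1 is 0.08 rad, then the opening, from -1 (shut) to 1 (fully open), so that 0 is half open. A call has 1 to 20 rows; each row shifts and turns the commanded pose from where the row before left it; what a row does not reach is not made up. A row lasts 1/12 s, in which the tool goes at most 41.7 mm and 7.16 degrees, less where a joint would pass 70% of its speed; a pose out of reach is approached as far as the arm can. A call with a number of a shift or a turn outside -1 to 1 is refused whole. A call with a gripper value outside its range is refused whole. The fingers move at their own pace and stop on an object; the grip force is fixed at half the most. Time passes only in rows, so rows that do not move let the fingers close. It gives the time, the measured TCP pose, the force, the opening and the grip force at its end, in the units of the state.
- env.state(): the state, without advancing time (a new reading comes with each control period).
- read_camera(name): name is "scene" or "side" or "wrist"; returns a dict with "image" (480x640x3 uint8, red, green, blue), "fx", "fy", "cx", "cy" (pixels), "D" ([k1, k2, p1, p2, k3] as OpenCV has them; the pictures are not rectified), "rvec" (rotation vector, rad) and "tvec" (3), from world to camera coordinates, as OpenCV has them. Camera axes: x right, y down, z forward; pixel columns grow to the right and rows downward; lengths in mm; the calibration is good to about 2 mm. A picture is of the moment at which its call begins. There is no depth.
- env.job_done(): hands the job in; it is judged then, once.
Trained networks look in a picture, given as the dict that the camera call returned (one of the last four; its "shot" number tells which), for a name from the list of things; names that differ only in an ending like _2 or _b are one class to them, and where a whole thing is asked for, a point or a joint stands for the part that bears it (a point fixed in the world has none). Each returns a list of dicts, best first, with "confidence" (0 to 1); they miss things now and then, are a little off and sometimes report something else, mostly with a low value. They report only what shows in the picture. A call takes as long as a camera call. They do not tell look-alikes from the thing itself.
- search_frame(thing, picture): "at" ([column, row] in pixels, amid what is visible of it).
- cut_out(thing, picture): "region" (480x640 bool, what is visible of it) and "at" ([column, row] in pixels, amid what is visible of it).
The state is a dict: "t": time; "joints": joint angles; "qvel": joint speeds; "tau": joint torques, N m; "eef_pos": TCP position; "tcp_rot": TCP orientation; "ft_force": force on the tool from outside, world axes, zero at the start; "moment": the same for the moment, N m; "opening": opening from 0.0 (shut) to 1.0 (fully open); "grip_force": force on a finger pad.
Only numpy, scipy, OpenCV 4.12 (cv2) and the standard library are available. Lean on these libraries where they do the work, as an engineer would, in place of code of your own. Each camera call takes 0.05 s, during which the arm holds its last target. There are 200 camera calls.

## Working session

There is one attempt and no reset: what is moved stays moved. The work goes in short steps, Python scripts to look and compute and a tool call to move; the robot and the scene stay as the last step left them, time stands still between calls to the robot, and variables do not carry over. Pictures are saved under pics/ and viewed, at most 10 in all, crops included, and the job is handed in when it is done.

Besides the shell and the picture viewer there is one more tool, called after "Emit:" by a JSON object that holds its "op" and its "data", one argument or row to a line. move_arm: Moves the arm, as the interface text tells. Its arguments: {"type":"object","properties":{"commands":{"type":"array","items":{"type":"array"}}},"required":["commands"]}

```bash
mkdir -p pics; cat > h.py <<'E'
import numpy as np, cv2
from cell import env, read_camera, search_frame, cut_out
def ray(p,px):
    K=np.array([[p["fx"],0,p["cx"]],[0,p["fy"],p["cy"]],[0,0,1.]])
    u=cv2.undistortPoints(np.array([[px]],float),K,np.array(p["D"],float))[0,0]
    R=cv2.Rodrigues(np.array(p["rvec"],float))[0]; t=np.array(p["tvec"],float).ravel()
    return -R.T@t, R.T@np.array([u[0],u[1],1.])
def atz(p,px,z):
    o,d=ray(p,px); return o+d*(z-o[2])/d[2]
def proj(p,X):
    K=np.array([[p["fx"],0,p["cx"]],[0,p["fy"],p["cy"]],[0,0,1.]])
    return cv2.projectPoints(np.array(X,float).reshape(-1,3),np.array(p["rvec"],float),np.array(p["tvec"],float),K,np.array(p["D"],float))[0][:,0]
def save(n,im,s=1):
    cv2.imwrite("pics/"+n,cv2.resize(im[:,:,::-1],None,fx=s,fy=s,interpolation=cv2.INTER_CUBIC))
def tri(ps,pxs):
    A=np.zeros((3,3));b=np.zeros(3)
    for p,x in zip(ps,pxs):
        o,d=ray(p,x);d=d/np.linalg.norm(d);M=np.eye(3)-np.outer(d,d);A+=M;b+=M@o
    return np.linalg.solve(A,b)
E
python3 - <<'E'
from h import *
np.set_printoptions(precision=1,suppress=True)
ims=[]
for n in ["scene","side","wrist"]:
    p=read_camera(n); ims.append(p["image"])
    print(n, ray(p,[320,240]))
    for th in ["gauge_grip","pointer_mark","stand_hole0","wood_top","cradle","marker_top","tin","wax","jar"]:
        r=search_frame(th,p)
        print(th,[(np.round(q["at"]),round(q["confidence"],2)) for q in r[:3]])
save("scene.png",ims[0],1.25);save("side.png",ims[1],1.25);save("wrist.png",ims[2],1.25)
E
```

```text
scene (array([1430.2, -381. ,  695. ]), array([-0.8,  0.3, -0.6]))
gauge_grip [(array([206., 247.]), 0.8), (array([191., 220.]), 0.62), (array([195., 290.]), 0.59)]
pointer_mark []
stand_hole0 [(array([213., 266.]), 0.69)]
wood_top [(array([324., 293.]), 0.78), (array([209., 248.]), 0.63)]
cradle [(array([323., 292.]), 0.74)]
marker_top [(array([444., 224.]), 0.7)]
tin [(array([488., 293.]), 0.69)]
wax [(array([305., 330.]), 0.81)]
jar [(array([396., 323.]), 0.65)]
side (array([ -21.2, -698.7,  612. ]), array([ 0.6,  0.6, -0.5]))
gauge_grip [(array([320., 373.]), 0.97), (array([368., 333.]), 0.76), (array([444., 313.]), 0.76)]
pointer_mark [(array([377., 225.]), 0.58)]
stand_hole0 [(array([367., 356.]), 0.64)]
wood_top [(array([342., 281.]), 0.61)]
cradle [(array([338., 283.]), 0.61)]
marker_top [(array([224., 219.]), 0.61), (array([367., 330.]), 0.28), (array([341., 281.]), 0.2)]
tin [(array([316., 194.]), 0.76)]
wax [(array([421., 248.]), 0.74)]
jar [(array([373., 226.]), 0.75)]
wrist (array([624.3,  84.2, 385.4]), array([-0. , -0.3, -0.9]))
gauge_grip [(array([180., 436.]), 0.75)]
pointer_mark [(array([185., 440.]), 0.24)]
stand_hole0 [(array([211., 416.]), 0.69), (array([436., 351.]), 0.43)]
wood_top [(array([366., 162.]), 0.75)]
cradle [(array([365., 167.]), 0.55)]
marker_top []
tin []
wax [(array([436., 351.]), 0.9), (array([185., 437.]), 0.57)]
jar [(array([505., 200.]), 0.61)]
```

View pics/scene.png

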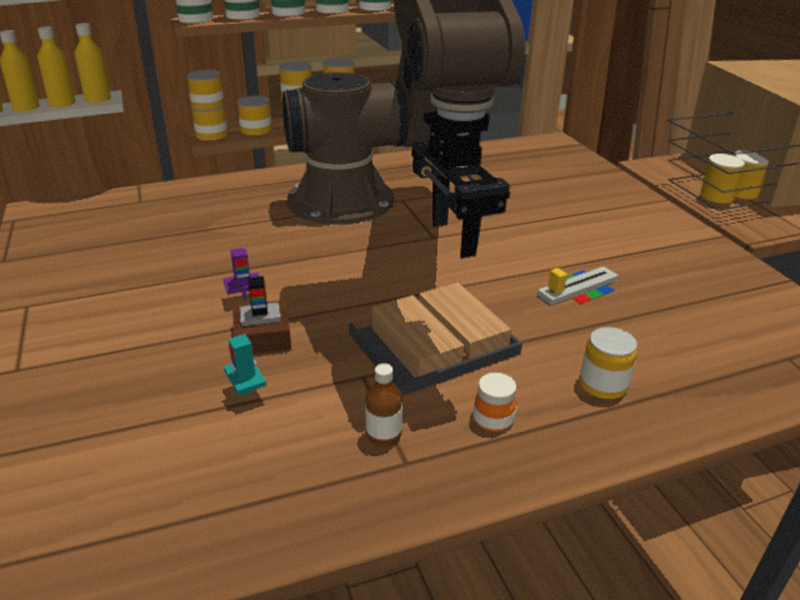

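View pics/side.png

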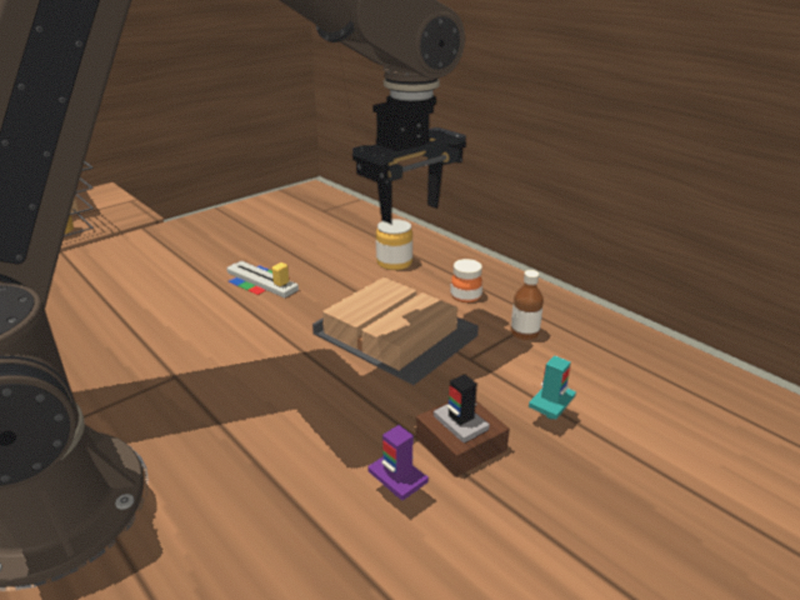

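View pics/wrist.png

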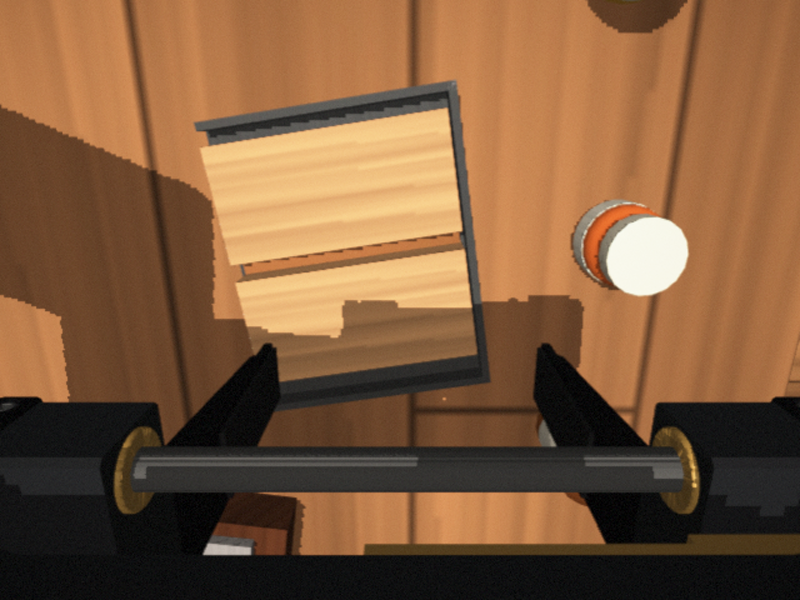

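Image candidates for the gauge in the scene picture (full-resolution pixels): black on the stand (206,247), purple (191,220), turquoise (195,290). I choose the black one, because it sits on the dark stand. The groove shows in the wrist picture from about (194,213) to (371,190).

```bash
cat > fit.py <<'E'
from h import *
from scipy.optimize import minimize
def box(sx,sy,z0,z1,cx=0,cy=0):
    return np.array([[cx+a*sx/2,cy+b*sy/2,z] for a in(-1,1) for b in(-1,1) for z in(z0,z1)])
def sil(p,boxes,q):
    m=np.zeros((480*4,640*4),np.uint8)
    c,s=np.cos(q[2]),np.sin(q[2])
    for B in boxes:
        W=B.copy();W[:,0]=q[0]+c*B[:,0]-s*B[:,1];W[:,1]=q[1]+s*B[:,0]+c*B[:,1]
        h=cv2.convexHull((proj(p,W)*4+1.5).astype(np.int32));cv2.fillConvexPoly(m,h,1)
    return cv2.resize(m.astype(np.float32),(640,480),interpolation=cv2.INTER_AREA)
def fit(views,boxes,q0):
    def f(q):
        v=0
        for p,m in views:
            s=sil(p,boxes,q);v+=1-np.minimum(s,m).sum()/np.maximum(s,m).sum()
        return v/len(views)
    best=None
    for dy in(-.15,0,.15):
        q=np.array(q0,float);q[2]+=dy
        sim=np.array([q,q+[8,0,0],q+[0,8,0],q+[0,0,.15]])
        r=minimize(f,q,method="Nelder-Mead",options=dict(initial_simplex=sim,xatol=.01,fatol=1e-5))
        if best is None or r.fun<best.fun:best=r
    return best.x,best.fun
E
cat > a.py <<'E'
from fit import *
np.set_printoptions(precision=3,suppress=True)
P={n:read_camera(n) for n in("scene","side","wrist")}
print(env.state()["tcp_rot"])
def mask(n,th,near):
    r=cut_out(th,P[n]); r=min(r,key=lambda q:np.hypot(*(np.array(q["at"])-near)));print(n,th,np.round(r["at"]),round(r["confidence"],2),r["region"].sum())
    return r["region"].astype(np.float32)
gs=mask("scene","gauge_grip",[206,247]);gd=mask("side","gauge_grip",[368,333])
c=(tri([P["scene"],P["side"]],[[206,247],[368,325]]));print("tri gauge",c)
G=[box(26,26,50,110),box(44,64,40,50)]
print("gauge",fit([(P["scene"],gs),(P["side"],gd)],G,[c[0],c[1],0]))
print("gauge scene only",fit([(P["scene"],gs)],G,[c[0],c[1],0]), "side",fit([(P["side"],gd)],G,[c[0],c[1],0]))
ms=mask("scene","marker_top",[444,224]);md=mask("side","marker_top",[224,219])
c=atz(P["scene"],[444,224],30);print("marker tri",c,atz(P["side"],[224,219],30))
print("marker",fit([(P["scene"],ms),(P["side"],md)],[box(28,20,14.5,54.5)],[c[0],c[1],0]))
for e in([242,265],[462,233],[243,281],[466,249]): print("groove",atz(P["wrist"],np.array(e)/1.25,50)[:2])
# crops with mask outlines
out=[]
for n,ms_,c in(("scene",[gs],(206,247)),("side",[gd],(368,333)),("scene",[ms],(460,228)),("side",[md],(212,222))):
    im=P[n]["image"].copy()
    k=6;x,y=c;im=cv2.resize(im[y-24:y+24,x-32:x+32],None,fx=k,fy=k,interpolation=cv2.INTER_CUBIC)
    for m in ms_:
        cs,_=cv2.findContours(cv2.resize(m[y-24:y+24,x-32:x+32],None,fx=k,fy=k,interpolation=0).astype(np.uint8),0,1)
        cv2.drawContours(im,cs,-1,(255,255,0),1)
    out.append(im)
save("crops.png",np.vstack([np.hstack(out[:2]),np.hstack(out[2:])]))
E
python3 a.py
```

```text
[3.141 0.    1.571]
scene gauge_grip [212. 248.] 0.95 738
side gauge_grip [370. 329.] 0.72 1334
tri gauge [ 474.129 -269.171   60.619]
gauge (array([ 469.93 , -270.388,   -0.142]), np.float64(0.0884147584438324))
gauge scene only (array([ 470.881, -270.173,   -0.122]), np.float64(0.09600615501403809)) side (array([ 469.403, -272.095,   -0.183]), np.float64(0.04715996980667114))
scene marker_top [440. 224.] 0.48 162
side marker_top [224. 220.] 0.76 204
marker tri [514.977 265.165  30.   ] [527.943 268.644  30.   ]
marker (array([524.922, 262.307,  -0.462]), np.float64(0.22645267844200134))
groove [511.416  -2.167]
groove [661.114  20.071]
groove [511.01  -13.563]
groove [664.183   9.121]
```

View pics/crops.png

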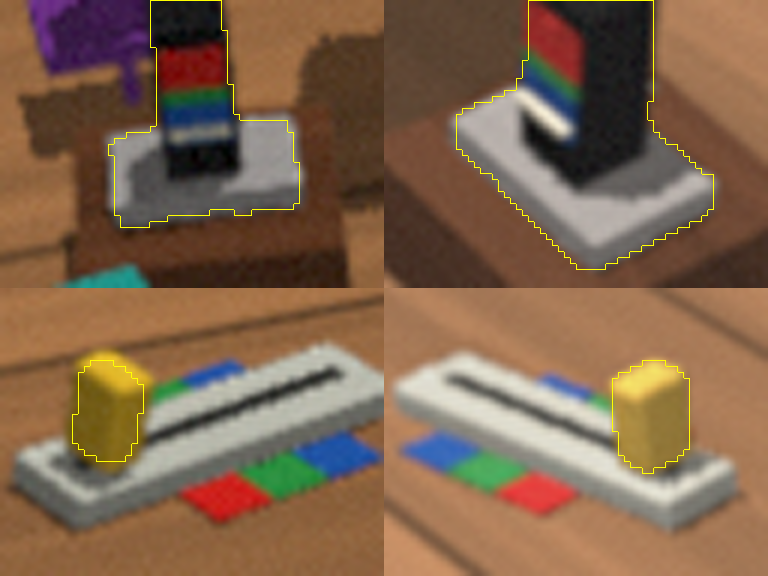

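The crop confirms the black gauge, at about (470, -270). The groove centre is at about (587, 3.4), yaw 0.148. Next I go above the gauge.

Emit:
{"op": "move_arm", "data": {
  "commands": [
    [[-0.26,-0.45,-0.1],-1,0.2],
    [[-0.26,-0.45,-0.1],-1,0.2],
    [[-0.26,-0.45,-0.1],-1,0.2],
    [[-0.26,-0.45,-0.1],-1,0.2],
    [[-0.26,-0.45,-0.1],-1,0.2],
    [[-0.26,-0.45,-0.1],-1,0.2],
    [[-0.26,-0.45,-0.1],-1,0.2],
    [[-0.26,-0.45,-0.1],-1,0.2],
    [[-0.26,-0.45,-0.1],-1,0.2],
    [[-0.26,-0.45,-0.1],-1,0.2],
    [[-0.26,-0.45,-0.1],-1,0.2],
    [[-0.26,-0.45,-0.1],-1,0.2],
    [[-0.26,-0.45,-0.1],-1,0.2],
    [[-0.26,-0.45,-0.1],-1,0.2],
    [[-0.26,-0.45,-0.1],-1,0.2],
    [[-0.26,-0.45,-0.1],-1,0.2],
    [[-0.26,-0.45,-0.1],-1,0.2],
    [[-0.26,-0.45,-0.1],-1,0.2],
    [[-0.26,-0.45,-0.1],-1,0.2],
    [[-0.26,-0.45,-0.1],-1,0.2]
  ]
}}

```text
t: 3.52
eef_pos: [468.6, -270.6, 344.7]
tcp_rot: [3.141, -0.0, -0.033]
ft_force: [-0.7, 0.1, -0.3]
opening: 0.6
grip_force: 0.0
```

Emit:
{"op": "move_arm", "data": {
  "commands": [
    [[0,0,0],-0.7,0.2],
    [[0,0,0],-0.7,0.2],
    [[0,0,0],0,0.2],
    [[0,0,0],0,0.2]
  ]
}}

```text
t: 3.85
eef_pos: [469.0, -270.0, 344.8]
tcp_rot: [3.141, -0.0, -0.14]
ft_force: [0.7, 0.2, 0.9]
opening: 0.602
grip_force: 0.0
```

```bash
cat > b.py <<'E'
from fit import *
np.set_printoptions(precision=3,suppress=True)
s=env.state();print(s["t"],s["eef_pos"],s["tcp_rot"],s["opening"],s["ft_force"])
p=read_camera("wrist")
for th in("gauge_grip","stand_hole0"):
    for r in cut_out(th,p)[:3]:print(th,np.round(r["at"]),round(r["confidence"],2),r["region"].sum(),cv2.boundingRect(r["region"].astype(np.uint8)))
r=cut_out("gauge_grip",p)
G=[box(26,26,50,110),box(44,64,40,50)]
if r: print(fit([(p,r[0]["region"].astype(np.float32))],G,[470,-270.5,-.14]))
im=p["image"].copy()
for q in G:
    W=q.copy();c,sn=np.cos(-.14),np.sin(-.14)
    W[:,0]=470+c*q[:,0]-sn*q[:,1];W[:,1]=-270.5+sn*q[:,0]+c*q[:,1]
    for u in proj(p,W):cv2.circle(im,tuple(int(v) for v in u),2,(255,255,0),-1)
save("w2.png",im,1.25)
E
python3 b.py
```

```text
3.85 [ 468.997 -270.013  344.822] [ 3.141 -0.    -0.14 ] 0.6024739923228049 [0.685 0.191 0.877]
gauge_grip [326. 232.] 0.85 6633 (279, 195, 92, 86)
gauge_grip [360. 357.] 0.75 3211 (315, 331, 81, 104)
gauge_grip [375.  29.] 0.59 4293 (334, 0, 85, 68)
stand_hole0 [324. 190.] 0.86 8973 (261, 152, 129, 126)
(array([ 469.345, -270.733,   -0.122]), np.float64(0.01954066753387451))
```

View pics/w2.png

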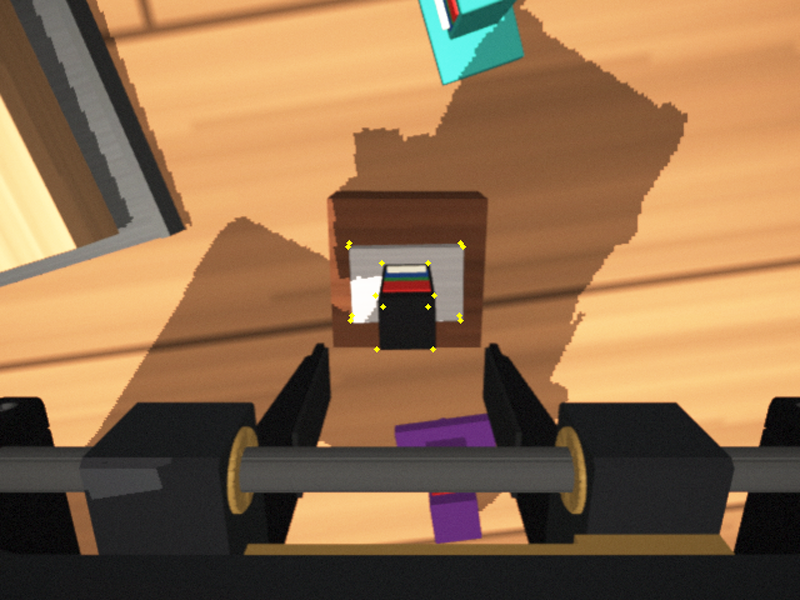

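Picture shows the column centred between the fingers (column top at about (325,255) full-resolution), purple behind and turquoise ahead. Descend and grip.

Emit:
{"op": "move_arm", "data": {
  "commands": [
    [[0,-0.02,-0.3],0.1,0.2],
    [[0.01,0,-0.3],0.1,0.2],
    [[0,0,-0.3],0,0.2],
    [[0,0,-0.3],0,0.2],
    [[0,0,-0.3],0,0.2],
    [[0,0,-0.3],0,0.2],
    [[0,0,-0.3],0,0.2],
    [[0,0,-0.3],0,0.2],
    [[0,0,-0.3],0,0.2],
    [[0,0,-0.26],0,0.2],
    [[0,0,0],0,0.2],
    [[0,0,0],0,0.2],
    [[0,0,0],0,-0.5],
    [[0,0,0],0,-0.7],
    [[0,0,0],0,-1],
    [[0,0,0],0,-1],
    [[0,0,0],0,-1],
    [[0,0,0],0,-1],
    [[0,0,0],0,-1],
    [[0,0,0],0,-1]
  ]
}}

```text
t: 5.72
eef_pos: [469.3, -270.6, 256.2]
tcp_rot: [3.141, -0.0, -0.125]
ft_force: [-0.9, -0.4, 3.9]
opening: 0.273
grip_force: 30.0
```

Emit:
{"op": "move_arm", "data": {
  "commands": [
    [[0,0,0],0,-1],
    [[0,0,0],0,-1],
    [[0,0,0],0,-1],
    [[0,0,0],0,-1]
  ]
}}

```text
t: 6.05
eef_pos: [469.3, -270.6, 256.2]
tcp_rot: [3.141, -0.0, -0.125]
ft_force: [-0.6, 1.1, 6.5]
opening: 0.272
grip_force: 30.0
```

Emit:
{"op": "move_arm", "data": {
  "commands": [
    [[0,0,0.15],0,-1],
    [[0,0,0.3],0,-1],
    [[0,0,0.4],0,-1],
    [[0,0,0.4],0,-1],
    [[0,0,0.4],0,-1],
    [[0,0,0.4],0,-1],
    [[0,0,0.4],0,-1],
    [[0,0,0.25],0,-1],
    [[0,0,0],0,-1],
    [[0,0,0],0,-1]
  ]
}}

```text
t: 6.88
eef_pos: [469.2, -270.5, 337.1]
tcp_rot: [3.141, -0.0, -0.125]
ft_force: [-0.1, 0.2, -3.4]
opening: 0.273
grip_force: 30.0
```

Emit:
{"op": "move_arm", "data": {
  "commands": [
    [[0.1,0.2,0],0.1,-1],
    [[0.2,0.45,0],0.2,-1],
    [[0.2,0.47,0],0.2,-1],
    [[0.2,0.47,0],0.2,-1],
    [[0.2,0.47,0],0.2,-1],
    [[0.2,0.47,0],0.2,-1],
    [[0.2,0.47,0],0.2,-1],
    [[0.2,0.47,0],0.2,-1],
    [[0.2,0.47,0],0.2,-1],
    [[0.2,0.47,0],0.2,-1],
    [[0.2,0.47,0],0.2,-1],
    [[0.2,0.47,0],0.2,-1],
    [[0.2,0.47,0],0.2,-1],
    [[0.2,0.47,0],0.2,-1],
    [[0.2,0.47,0],0.2,-1],
    [[0.2,0.47,0],0.2,-1],
    [[0.2,0.47,0],0.2,-1],
    [[0.2,0.47,0],0.1,-1],
    [[0.2,0.47,0],0,-1],
    [[0.22,0.5,0],0,-1]
  ]
}}

```text
t: 8.55
eef_pos: [587.0, 4.7, 336.0]
tcp_rot: [-3.141, 0.002, 0.147]
ft_force: [-0.2, -0.4, -2.1]
opening: 0.275
grip_force: 30.0
```

Emit:
{"op": "move_arm", "data": {
  "commands": [
    [[0,0,-0.2],0,-1],
    [[0,0,-0.3],0,-1],
    [[0,0,0],0,-1],
    [[0,0,0],0,-1]
  ]
}}

```text
t: 8.88
eef_pos: [586.6, 3.2, 320.8]
tcp_rot: [-3.141, 0.002, 0.146]
ft_force: [-0.3, -0.1, -2.1]
opening: 0.277
grip_force: 30.0
```

```bash
cat > c.py <<'E'
from fit import *
np.set_printoptions(precision=3,suppress=True)
s=env.state();print(s["t"],s["eef_pos"],s["tcp_rot"],s["ft_force"])
p=read_camera("wrist");q=read_camera("scene");d=read_camera("side")
for n,c in(("wrist",p),("scene",q),("side",d)):
  for th in("probe_tip","pointer_mark","gauge_foot"):print(n,th,[(np.round(r["at"],1),round(r["confidence"],2)) for r in search_frame(th,c)[:3]])
im=p["image"].copy()
e=s["eef_pos"];
# predicted groove points
out=[cv2.resize(im,(400,300))]
for c in(q,d):
    u,v=proj(c,[e[0],e[1],e[2]-216])[0].astype(int)
    out.append(cv2.resize(c["image"][v-45:v+45,u-60:u+60],(400,300),interpolation=2))
out.append(cv2.resize(im[60:360,120:520],(400,300)))
save("c.png",np.vstack([np.hstack(out[:2]),np.hstack(out[2:])]))
E
python3 c.py
```

```text
8.8833 [586.582   3.176 320.817] [-3.141  0.002  0.146] [-0.269 -0.144 -2.095]
wrist probe_tip []
wrist pointer_mark [(array([324.7, 265.9]), 0.61), (array([460.9, 164.4]), 0.22)]
wrist gauge_foot [(array([323.3, 279.6]), 0.62)]
scene probe_tip []
scene pointer_mark []
scene gauge_foot [(array([194.1, 222. ]), 0.97), (array([354.9, 227.1]), 0.87), (array([193. , 293.6]), 0.69)]
side probe_tip []
side pointer_mark []
side gauge_foot [(array([314. , 218.4]), 0.81), (array([444.2, 316.6]), 0.76), (array([317.7, 377. ]), 0.66)]
```

View pics/c.png

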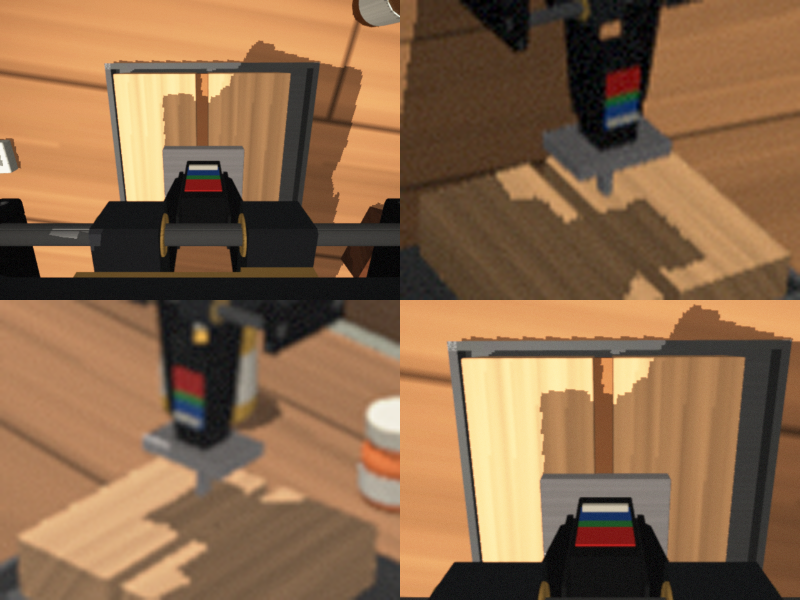

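```bash
cat > d.py <<'E'
from h import *
np.set_printoptions(precision=2,suppress=True)
s=env.state();p=read_camera("wrist");yaw=s["tcp_rot"][2];e=s["eef_pos"]
g=cv2.cvtColor(p["image"],cv2.COLOR_RGB2GRAY)
def lat(px):
    w=atz(p,px,50)[:2]-np.array(e[:2]);return np.array([np.cos(yaw)*w[0]+np.sin(yaw)*w[1],-np.sin(yaw)*w[0]+np.cos(yaw)*w[1]])
for r in(135,165,190,215,228):
    row=g[r-2:r+3,300:348].mean(0);d=np.diff(row)
    a=d[5:22].argmin()+5;b=d[22:42].argmax()+22
    A=lat([300.5+a,r]);B=lat([300.5+b,r]);print(r,a+300,b+300,A,B,"mid",(A+B)[1]/2,"width",A[1]-B[1])
print("offcut edges",lat([120+61,60+57]),lat([120+345,60+57]))
E
python3 d.py
```

```text
135 313 322 [66.82  6.55] [66.82  1.08] mid 3.815572229013111 width 5.473959566202252
165 313 333 [48.64  6.7 ] [48.64 -5.73] mid 0.48322818928485756 width 12.432333961361236
190 313 333 [32.87  6.83] [32.87 -5.84] mid 0.49431552679421653 width 12.665357095948647
215 313 333 [16.5   6.96] [16.5  -5.95] mid 0.5058498724704279 width 12.907595290279492
228 313 333 [7.73 7.03] [ 7.74 -6.01] mid 0.5120332670312902 width 13.037384046372692
offcut edges [77.35 86.08] [ 77.41 -84.51]
```

Emit:
{"op": "move_arm", "data": {
  "commands": [
    [[0,0.02,-0.2],0,-1],
    [[0,0,-0.2],0,-1],
    [[0,0,-0.2],0,-1],
    [[0,0,-0.2],0,-1],
    [[0,0,-0.08],0,-1],
    [[0,0,-0.05],0,-1],
    [[0,0,0],0,-1],
    [[0,0,0],0,-1]
  ]
}}

```text
t: 10.2
eef_pos: [587.0, 4.2, 294.1]
tcp_rot: [3.142, -0.0, 0.147]
ft_force: [0.5, -0.5, -1.7]
opening: 0.273
grip_force: 30.0
```

Emit:
{"op": "move_arm", "data": {
  "commands": [
    [[0,0,-0.02],0,-1],
    [[0,0,-0.02],0,-1],
    [[0,0,0],0,-1],
    [[0,0,0],0,-1]
  ]
}}

```text
t: 10.53
eef_pos: [586.9, 4.2, 293.0]
tcp_rot: [3.141, -0.0, 0.147]
ft_force: [0.1, 0.7, -1.8]
opening: 0.27
grip_force: 30.0
```

Emit:
{"op": "move_arm", "data": {
  "commands": [
    [[0,0,-0.05],0,-1],
    [[0,0,-0.05],0,-1],
    [[0,0,-0.05],0,-1],
    [[0,0,-0.05],0,-1],
    [[0,0,0],0,-1],
    [[0,0,0],0,-1]
  ]
}}

```text
t: 11.03
eef_pos: [586.9, 4.2, 286.7]
tcp_rot: [3.142, 0.0, 0.147]
ft_force: [0.8, -0.1, -2.9]
opening: 0.273
grip_force: 30.0
```

Emit:
{"op": "move_arm", "data": {
  "commands": [
    [[0,0,-0.05],0,-1],
    [[0,0,-0.05],0,-1],
    [[0,0,-0.05],0,-1],
    [[0,0,-0.05],0,-1],
    [[0,0,0],0,-1],
    [[0,0,0],0,-1]
  ]
}}

```text
t: 11.53
eef_pos: [586.9, 4.2, 280.8]
tcp_rot: [3.142, 0.0, 0.147]
ft_force: [0.3, -0.5, -2.3]
opening: 0.27
grip_force: 30.0
```

Emit:
{"op": "move_arm", "data": {
  "commands": [
    [[0,0,-0.05],0,-1],
    [[0,0,-0.05],0,-1],
    [[0,0,-0.05],0,-1],
    [[0,0,-0.05],0,-1],
    [[0,0,0],0,-1],
    [[0,0,0],0,-1]
  ]
}}

```text
t: 12.03
eef_pos: [586.9, 4.2, 274.8]
tcp_rot: [3.142, 0.0, 0.147]
ft_force: [0.4, 0.5, -2.8]
opening: 0.271
grip_force: 30.0
```

Emit:
{"op": "move_arm", "data": {
  "commands": [
    [[0,0,-0.04],0,-1],
    [[0,0,-0.04],0,-1],
    [[0,0,-0.04],0,-1],
    [[0,0,0],0,-1],
    [[0,0,0],0,-1]
  ]
}}

```text
t: 12.45
eef_pos: [587.0, 4.2, 271.4]
tcp_rot: [3.141, -0.0, 0.147]
ft_force: [0.5, -0.4, 0.9]
opening: 0.274
grip_force: 30.0
```

Emit:
{"op": "move_arm", "data": {
  "commands": [
    [[0,0,-0.03],0,-1],
    [[0,0,-0.03],0,-1],
    [[0,0,0],0,-1],
    [[0,0,0],0,-1]
  ]
}}

```text
t: 12.78
eef_pos: [587.0, 4.2, 269.5]
tcp_rot: [3.141, -0.0, 0.147]
ft_force: [-0.3, -0.6, 1.7]
opening: 0.273
grip_force: 30.0
```

Emit:
{"op": "move_arm", "data": {
  "commands": [
    [[0,0,-0.03],0,-1],
    [[0,0,-0.03],0,-1],
    [[0,0,0],0,-1],
    [[0,0,0],0,-1]
  ]
}}

```text
t: 13.12
eef_pos: [587.0, 4.2, 267.6]
tcp_rot: [3.141, -0.0, 0.147]
ft_force: [0.7, 0.8, 2.3]
opening: 0.274
grip_force: 30.0
```

Emit:
{"op": "move_arm", "data": {
  "commands": [
    [[0,0,-0.02],0,-1],
    [[0,0,-0.01],0,-1],
    [[0,0,0],0,-1],
    [[0,0,0],0,-1]
  ]
}}

```text
t: 13.45
eef_pos: [586.9, 4.2, 266.8]
tcp_rot: [3.141, -0.0, 0.147]
ft_force: [0.9, -0.1, 2.3]
opening: 0.273
grip_force: 30.0
```

Emit:
{"op": "move_arm", "data": {
  "commands": [
    [[0,0,-0.01],0,-1],
    [[0,0,-0.01],0,-1],
    [[0,0,0],0,-1],
    [[0,0,0],0,-1]
  ]
}}

```text
t: 13.78
eef_pos: [586.9, 4.2, 266.2]
tcp_rot: [3.141, -0.0, 0.147]
ft_force: [0.3, -0.2, 3.4]
opening: 0.272
grip_force: 30.0
```

Emit:
{"op": "move_arm", "data": {
  "commands": [
    [[0,0,-0.01],0,-1],
    [[0,0,0],0,-1],
    [[0,0,0],0,-1],
    [[0,0,0],0,-1]
  ]
}}

```text
t: 14.12
eef_pos: [586.9, 4.2, 266.2]
tcp_rot: [3.141, -0.0, 0.147]
ft_force: [0.0, 0.1, 6.9]
opening: 0.271
grip_force: 30.0
```

Emit:
{"op": "move_arm", "data": {
  "commands": [
    [[0,0,-0.01],0,-1],
    [[0,0,0],0,-1],
    [[0,0,0],0,-1],
    [[0,0,0],0,-1]
  ]
}}

```text
t: 14.45
eef_pos: [586.9, 4.2, 266.2]
tcp_rot: [3.141, -0.0, 0.147]
ft_force: [-1.0, -0.2, 9.6]
opening: 0.27
grip_force: 30.0
```

Emit:
{"op": "move_arm", "data": {
  "commands": [
    [[0,0,-0.01],0,-1],
    [[0,0,0],0,-1],
    [[0,0,0],0,-1],
    [[0,0,0],0,-1],
    [[0,0,0],0,-1],
    [[0,0,0],0,-1],
    [[0,0,0],0,-1],
    [[0,0,0],0,-1],
    [[0,0,0],0,-1],
    [[0,0,0],0,-1],
    [[0,0,0],0,-1],
    [[0,0,0],0,-1],
    [[0,0,0],0,-1],
    [[0,0,0],0,-1]
  ]
}}

```text
t: 15.62
eef_pos: [586.9, 4.2, 266.2]
tcp_rot: [3.141, -0.001, 0.147]
ft_force: [-2.1, 0.3, 13.0]
opening: 0.271
grip_force: 30.0
```

```bash
cat > f.py <<'E'
from h import *
import sys
np.set_printoptions(precision=2,suppress=True)
s=env.state();e=np.array(s["eef_pos"]);yaw=s["tcp_rot"][2];out=[]
for n in("wrist","scene","side"):
    p=read_camera(n);im=p["image"]
    u,v=proj(p,[e[0],e[1],e[2]-176])[0].astype(int)
    if n=="wrist":u,v=325,265
    w,h=(64,48) if n=="wrist" else (32,24)
    u=np.clip(u,w,640-w);v=np.clip(v,h,480-h)
    out.append(cv2.resize(im[v-h:v+h,u-w:u+w],(400,300),interpolation=cv2.INTER_CUBIC))
    # expected pixels for pointer values on +x/-x faces
    sx=-13.2 if n=="side" else 13.2
    top=e[2]-216.2
    X=[[e[0]+sx*np.cos(yaw),e[1]+sx*np.sin(yaw),top+30+v_] for v_ in(0,5,8,11,14,17,20,30)]
    print(n,u,v);print(proj(p,X))
    P=proj(p,[[x[0],x[1],top+z] for x in X[:1] for z in np.arange(22,70,1)])
    print([(int(z),im[int(round(b)),int(round(a))].tolist()) for z,(a,b) in zip(np.arange(-8,40),P)])
save(sys.argv[1],np.vstack([np.hstack(out[:2]),np.hstack([out[2],out[2]*0])]))
E
python3 f.py f1.png
```

```text
wrist 325 265
[[323.81 272.16]
 [323.77 276.68]
 [323.75 279.52]
 [323.73 282.45]
 [323.7  285.48]
 [323.68 288.61]
 [323.65 291.86]
 [323.55 303.57]]
[(-8, [13, 14, 10]), (-7, [17, 19, 28]), (-6, [20, 42, 80]), (-5, [28, 48, 92]), (-4, [78, 87, 103]), (-3, [133, 128, 116]), (-2, [133, 128, 116]), (-1, [159, 150, 128]), (0, [194, 185, 162]), (1, [203, 191, 169]), (2, [203, 193, 171]), (3, [204, 193, 169]), (4, [204, 191, 170]), (5, [196, 184, 164]), (6, [111, 114, 125]), (7, [41, 59, 97]), (8, [23, 57, 79]), (9, [23, 57, 79]), (10, [27, 75, 48]), (11, [28, 82, 36]), (12, [32, 83, 37]), (13, [30, 83, 38]), (14, [31, 80, 36]), (15, [109, 35, 22]), (16, [127, 27, 24]), (17, [129, 28, 23]), (18, [126, 22, 19]), (19, [127, 24, 23]), (20, [123, 22, 17]), (21, [124, 26, 22]), (22, [127, 24, 22]), (23, [124, 21, 21]), (24, [128, 26, 24]), (25, [128, 26, 23]), (26, [124, 22, 18]), (27, [127, 26, 22]), (28, [122, 22, 18]), (29, [129, 24, 23]), (30, [161, 33, 29]), (31, [168, 34, 29]), (32, [95, 22, 19]), (33, [33, 16, 17]), (34, [10, 15, 13]), (35, [14, 14, 13]), (36, [9, 7, 9]), (37, [19, 20,
[... 1606 characters left out ...]
(6, [120, 120, 120]), (7, [120, 120, 120]), (8, [120, 120, 120]), (9, [75, 97, 99]), (10, [75, 97, 99]), (11, [45, 91, 68]), (12, [45, 91, 68]), (13, [75, 93, 56]), (14, [75, 93, 56]), (15, [75, 93, 56]), (16, [111, 69, 43]), (17, [111, 69, 43]), (18, [137, 48, 42]), (19, [137, 48, 42]), (20, [137, 48, 42]), (21, [140, 41, 38]), (22, [140, 41, 38]), (23, [141, 43, 39]), (24, [141, 43, 39]), (25, [141, 44, 40]), (26, [141, 44, 40]), (27, [141, 44, 40]), (28, [135, 42, 37]), (29, [135, 42, 37]), (30, [110, 35, 32]), (31, [110, 35, 32]), (32, [66, 31, 31]), (33, [66, 31, 31]), (34, [66, 31, 31]), (35, [29, 26, 26]), (36, [29, 26, 26]), (37, [23, 23, 28]), (38, [23, 23, 28]), (39, [27, 29, 31])]
```

View pics/f1.png

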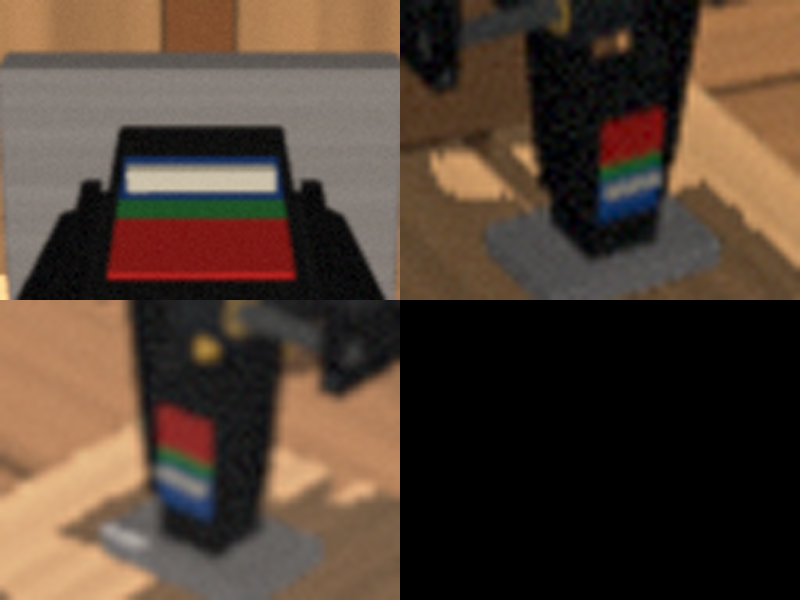

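Foot flat, held, and the pointer sits in blue at about 6 mm. The seating height of 266.2 agrees with the contact at about 272. Lift and return to the stand.

Emit:
{"op": "move_arm", "data": {
  "commands": [
    [[0,0,0.1],0,-1],
    [[0,0,0.2],0,-1],
    [[0,0,0.3],0,-1],
    [[0,0,0.4],0,-1],
    [[0,0,0.4],0,-1],
    [[0,0,0.4],0,-1],
    [[0,0,0.4],0,-1],
    [[0,0,0.3],0,-1],
    [[0,0,0.1],0,-1],
    [[0,0,0],0,-1]
  ]
}}

```text
t: 16.6
eef_pos: [586.8, 4.3, 343.9]
tcp_rot: [3.141, -0.001, 0.147]
ft_force: [0.3, -0.4, -2.8]
opening: 0.273
grip_force: 30.0
```

Emit:
{"op": "move_arm", "data": {
  "commands": [
    [[-0.1,-0.2,0],-0.1,-1],
    [[-0.2,-0.45,0],-0.2,-1],
    [[-0.2,-0.47,0],-0.2,-1],
    [[-0.2,-0.47,0],-0.2,-1],
    [[-0.2,-0.47,0],-0.2,-1],
    [[-0.2,-0.47,0],-0.2,-1],
    [[-0.2,-0.47,0],-0.2,-1],
    [[-0.2,-0.47,0],-0.2,-1],
    [[-0.2,-0.47,0],-0.2,-1],
    [[-0.2,-0.47,0],-0.2,-1],
    [[-0.2,-0.47,0],-0.2,-1],
    [[-0.2,-0.47,0],-0.2,-1],
    [[-0.2,-0.47,0],-0.2,-1],
    [[-0.2,-0.47,0],-0.2,-1],
    [[-0.2,-0.47,0],-0.2,-1],
    [[-0.2,-0.47,0],-0.2,-1],
    [[-0.2,-0.47,0],-0.2,-1],
    [[-0.2,-0.47,0],-0.1,-1],
    [[-0.2,-0.47,0],0,-1],
    [[-0.22,-0.5,0],0,-1]
  ]
}}

```text
t: 18.27
eef_pos: [468.0, -271.3, 342.6]
tcp_rot: [-3.141, 0.001, -0.127]
ft_force: [0.3, 0.1, -2.0]
opening: 0.274
grip_force: 30.0
```

Emit:
{"op": "move_arm", "data": {
  "commands": [
    [[0,0,0],0,-1],
    [[0,0,0],0,-1],
    [[0,0,0],0,-1]
  ]
}}

```text
t: 18.52
eef_pos: [468.9, -270.0, 342.9]
tcp_rot: [-3.141, 0.001, -0.126]
ft_force: [0.6, 0.1, -2.1]
opening: 0.274
grip_force: 30.0
```

Emit:
{"op": "move_arm", "data": {
  "commands": [
    [[0.01,-0.02,-0.2],0,-1],
    [[0,0,-0.3],0,-1],
    [[0,0,-0.3],0,-1],
    [[0,0,-0.3],0,-1],
    [[0,0,-0.3],0,-1],
    [[0,0,-0.3],0,-1],
    [[0,0,-0.3],0,-1],
    [[0,0,-0.3],0,-1],
    [[0,0,-0.2],0,-1],
    [[0,0,-0.15],0,-1],
    [[0,0,-0.1],0,-1],
    [[0,0,-0.05],0,-1],
    [[0,0,0],0,-1],
    [[0,0,0],0,-1]
  ]
}}

```text
t: 19.68
eef_pos: [469.6, -270.6, 259.5]
tcp_rot: [3.141, -0.0, -0.125]
ft_force: [0.2, 0.4, -2.9]
opening: 0.273
grip_force: 30.0
```

Emit:
{"op": "move_arm", "data": {
  "commands": [
    [[0,0,-0.04],0,-1],
    [[0,0,-0.04],0,-1],
    [[0,0,-0.02],0,-1],
    [[0,0,-0.01],0,-1],
    [[0,0,0],0,-1],
    [[0,0,0],0,-1]
  ]
}}

```text
t: 20.18
eef_pos: [469.6, -270.6, 256.2]
tcp_rot: [3.141, -0.0, -0.125]
ft_force: [-1.5, 1.8, 2.1]
opening: 0.27
grip_force: 30.0
```

Emit:
{"op": "move_arm", "data": {
  "commands": [
    [[0,0,0],0,-0.3],
    [[0,0,0],0,-0.1],
    [[0,0,0],0,0.2],
    [[0,0,0],0,0.2],
    [[0,0,0],0,0.2],
    [[0,0,0.2],0,0.2],
    [[0,0,0.4],0,0.2],
    [[0,0,0.5],0,0.2],
    [[0,0,0.5],0,0.2],
    [[0,0,0.5],0,0.2],
    [[0,0,0.5],0,0.2],
    [[0,0,0.4],0,0.2],
    [[0,0,0],0,0.2],
    [[0,0,0],0,0.2]
  ]
}}

```text
t: 21.35
eef_pos: [469.5, -270.5, 346.5]
tcp_rot: [3.141, -0.001, -0.125]
ft_force: [-0.0, 0.1, 0.7]
opening: 0.601
grip_force: 0.0
```

```bash
sed -i 's/w2.png/w3.png/' b.py; python3 b.py; cat > m.py <<'E'
from h import *
np.set_printoptions(precision=2,suppress=True)
P={n:read_camera(n) for n in("scene","side")}
S=lambda u,v:atz(P["scene"],[428+u/6,204+(v-288)/6],14.5)
D=lambda u,v:atz(P["side"],[180+(u-384)/6,198+(v-288)/6],14.5)
for n,a,b in(("scene slot",S(340,372),S(150,440)),("side slot",D(450,378),D(610,440)),("scene near edge",S(82,515),S(384,388)),("side near edge",D(670,500),D(400,385))):
    d=a-b;print(n,a,b,"yaw of +y",np.arctan2(d[1],d[0])-np.pi/2)
E
python3 m.py
```

```text
21.35 [ 469.492 -270.483  346.451] [ 3.141 -0.001 -0.125] 0.6010438889706564 [-0.034  0.088  0.738]
gauge_grip [376.  28.] 0.8 4396 (335, 0, 85, 70)
gauge_grip [323. 232.] 0.7 6430 (279, 196, 91, 83)
gauge_grip [358. 356.] 0.63 3153 (313, 331, 80, 103)
stand_hole0 [323. 188.] 0.6 8844 (262, 152, 127, 127)
(array([ 470.  , -270.5 ,   -0.29]), np.float64(1.0))
scene slot [501.41 389.06  14.5 ] [521.16 288.08  14.5 ] yaw of +y 0.1931453713842659
side slot [496.57 379.39  14.5 ] [518.5  285.47  14.5 ] yaw of +y 0.22941709392365706
scene near edge [558.7  235.65  14.5 ] [517.75 398.95  14.5 ] yaw of +y -2.8958674825120774
side near edge [509.81 226.53  14.5 ] [477.24 388.02  14.5 ] yaw of +y -2.9425754219158113
```

View pics/w3.png

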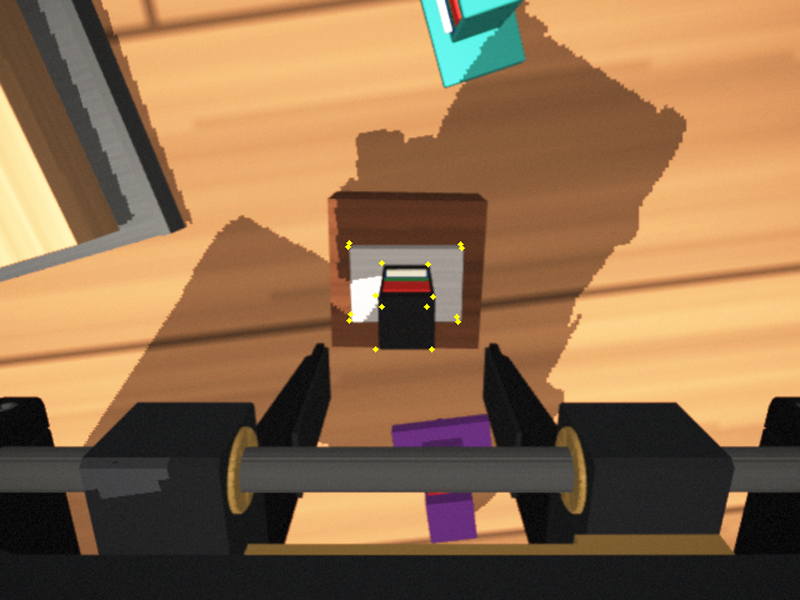

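Gauge is back on the stand at the same spot, pointer still white in blue. Now the marker at about (525, 262), track yaw about 0.21.

Emit:
{"op": "move_arm", "data": {
  "commands": [
    [[0.08,0.4,0],0.5,0.5],
    [[0.08,0.74,0],1,1],
    [[0.08,0.74,0],1,1],
    [[0.08,0.74,0],1,1],
    [[0.08,0.74,0],1,1],
    [[0.08,0.74,0],1,1],
    [[0.08,0.74,0],1,1],
    [[0.08,0.74,0],1,1],
    [[0.08,0.74,0],1,1],
    [[0.08,0.74,0],1,1],
    [[0.08,0.74,0],1,1],
    [[0.08,0.74,0],1,1],
    [[0.08,0.74,0],1,1],
    [[0.08,0.74,0],1,1],
    [[0.08,0.74,0],1,1],
    [[0.08,0.74,0],1,1],
    [[0.08,0.74,0],1,1],
    [[0.08,0.74,0],1,1],
    [[0.08,0.74,0],1,1],
    [[0.08,0.74,0],1,1]
  ]
}}

```text
t: 23.32
eef_pos: [517.1, 165.0, 345.8]
tcp_rot: [-3.141, 0.0, 1.441]
ft_force: [0.4, 0.1, 0.2]
opening: 1.001
grip_force: 0.0
```

Emit:
{"op": "move_arm", "data": {
  "commands": [
    [[0.04,0.6,0],1,1],
    [[0.04,0.6,0],1,1],
    [[0.04,0.5,0],1,1],
    [[0.04,0.5,0],0.7,1],
    [[0.04,0.5,0],0.5,1],
    [[0.04,0.4,0],0.2,1],
    [[0,0,0],0,1],
    [[0,0,0],0,1],
    [[0,0,0],0,1]
  ]
}}

```text
t: 24.07
eef_pos: [524.7, 255.9, 345.8]
tcp_rot: [-3.141, 0.0, 1.786]
ft_force: [-0.2, -0.2, 0.3]
opening: 1.0
grip_force: 0.0
```

```bash
cat > n.py <<'E'
from fit import *
np.set_printoptions(precision=3,suppress=True)
s=env.state();print(s["t"],s["eef_pos"],s["tcp_rot"],s["opening"])
p=read_camera("wrist");im=p["image"]
h=cv2.cvtColor(im,cv2.COLOR_RGB2HSV)
for r in cut_out("marker_top",p)[:2]:
    print(np.round(r["at"]),round(r["confidence"],2),cv2.boundingRect(r["region"].astype(np.uint8)))
    print(fit([(p,r["region"].astype(np.float32))],[box(28,20,14.5,54.5)],[525,262,.21]))
for name,lo,hi in(("blue",105,125),("green",45,85),("red",0,5)):
    m=cv2.inRange(h,(lo,170,50),(hi,255,255))
    n,_,st,ce=cv2.connectedComponentsWithStats(m)
    for i in range(1,n):
        if st[i,4]>60:print(name,st[i],ce[i],atz(p,ce[i],1)[:2])
save("n.png",im,1.25)
E
python3 n.py
```

```text
24.0667 [524.669 255.879 345.827] [-3.141  0.     1.786] 0.9995261525017863
[328. 222.] 0.62 (307, 199, 42, 40)
(array([524.016, 260.634,   0.171]), np.float64(0.10001170635223389))
blue [ 274   59   28   40 1082] [287.62  78.84] [473.461 351.258]
blue [ 359   61   29   40 1096] [372.622  80.49 ] [536.282 363.819]
red [ 274  141   29   38 1030] [288.213 159.245] [485.172 292.333]
red [ 355  142   29   38 1024] [368.777 160.892] [548.209 304.825]
```

View pics/n.png

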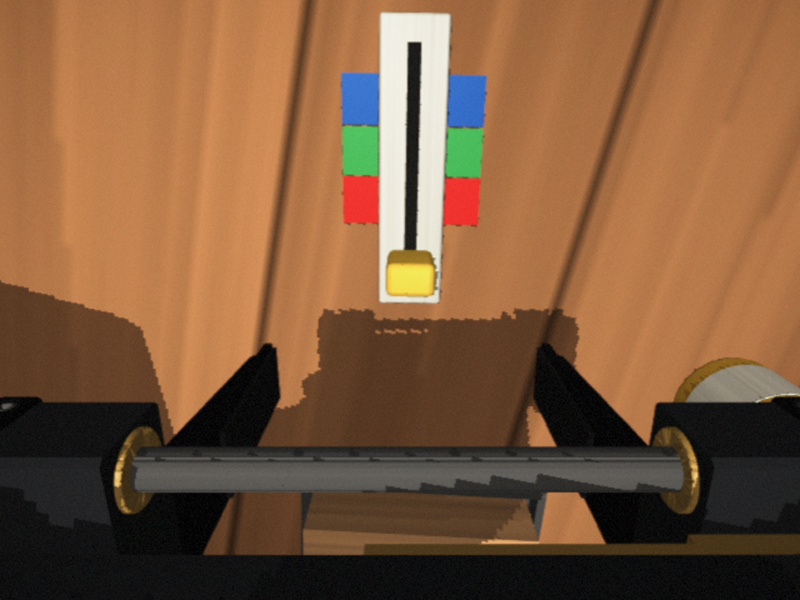

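Track and marker (native (328,219)) are clear: blue field centre at about (505, 357), track yaw 0.198, marker at about (524, 261), reading about 1 mm. The blue middle is about 98 mm further on.

Emit:
{"op": "move_arm", "data": {
  "commands": [
    [[-0.02,0.1,-0.3],-0.2,0.6],
    [[0,0.06,-0.4],0,0.6],
    [[0,0,-0.4],0,0.6],
    [[0,0,-0.4],0,0.6],
    [[0,0,-0.4],0,0.6],
    [[0,0,-0.4],0,0.6],
    [[0,0,-0.4],0,0.6],
    [[0,0,-0.4],0,0.6],
    [[0,0,-0.4],0,0.6],
    [[0,0,-0.4],0,0.6],
    [[0,0,-0.3],0,0.6],
    [[0,0,-0.16],0,0.6],
    [[0,0,0],0,0.6],
    [[0,0,0],0,0],
    [[0,0,0],0,-0.3],
    [[0,0,0],0,-0.6],
    [[0,0,0],0,-1],
    [[0,0,0],0,-1],
    [[0,0,0],0,-1],
    [[0,0,0],0,-1]
  ]
}}

```text
t: 25.83
eef_pos: [524.2, 261.0, 215.3]
tcp_rot: [3.141, -0.0, 1.771]
ft_force: [0.3, 0.1, -0.6]
opening: 0.365
grip_force: 0.0
```

Emit:
{"op": "move_arm", "data": {
  "commands": [
    [[0,0,0],0,-1],
    [[0,0,0],0,-1],
    [[0,0,0],0,-1]
  ]
}}

```text
t: 26.08
eef_pos: [524.8, 261.1, 215.4]
tcp_rot: [3.139, -0.0, 1.771]
ft_force: [5.0, 0.6, -1.7]
opening: 0.295
grip_force: 30.0
```

Emit:
{"op": "move_arm", "data": {
  "commands": [
    [[-0.02,0.1,0],0,-1],
    [[-0.04,0.2,0],0,-1],
    [[-0.04,0.2,0],0,-1],
    [[-0.04,0.2,0],0,-1],
    [[-0.04,0.2,0],0,-1],
    [[-0.04,0.2,0],0,-1],
    [[-0.04,0.2,0],0,-1],
    [[0,0,0],0,-1],
    [[0,0,0],0,-1]
  ]
}}

```text
t: 26.83
eef_pos: [517.0, 300.6, 215.4]
tcp_rot: [3.139, -0.001, 1.771]
ft_force: [5.4, 2.3, -2.0]
opening: 0.294
grip_force: 30.0
```

Emit:
{"op": "move_arm", "data": {
  "commands": [
    [[-0.04,0.2,0],0,-1],
    [[-0.04,0.2,0],0,-1],
    [[-0.04,0.2,0],0,-1],
    [[-0.04,0.2,0],0,-1],
    [[-0.04,0.2,0],0,-1],
    [[-0.04,0.2,0],0,-1],
    [[-0.04,0.2,0],0,-1],
    [[-0.04,0.2,0],0,-1],
    [[-0.04,0.2,0],0,-1],
    [[-0.02,0.1,0],0,-1],
    [[0,0,0],0,-1],
    [[0,0,0],0,-1],
    [[0,0,0],0,-0.3],
    [[0,0,0],0,0.2],
    [[0,0,0],0,0.6],
    [[0,0,0],0,0.6],
    [[0,0,0],0,0.6]
  ]
}}

```text
t: 28.25
eef_pos: [504.9, 357.0, 215.1]
tcp_rot: [-3.141, 0.0, 1.771]
ft_force: [0.2, 0.1, -0.5]
opening: 0.573
grip_force: 0.0
```

Emit:
{"op": "move_arm", "data": {
  "commands": [
    [[0,0,0.3],0,0.6],
    [[0,0,0.5],0,0.6],
    [[0,-0.2,0.6],0,0.6],
    [[0,-0.4,0.6],0,0.6],
    [[0,-0.4,0.6],0,0.6],
    [[0,-0.4,0.6],0,0.6],
    [[0,-0.4,0.6],0,0.6],
    [[0,-0.4,0.4],0,0.6],
    [[0,0,0],0,0.6],
    [[0,0,0],0,0.6]
  ]
}}

```text
t: 29.08
eef_pos: [505.0, 290.7, 341.7]
tcp_rot: [3.14, -0.0, 1.77]
ft_force: [-0.5, 0.2, -0.3]
opening: 0.801
grip_force: 0.0
```

```bash
sed -i 's/n.png/n2.png/;s/\[525,262,.21\]/[505,358,.2]/' n.py; python3 n.py
```

```text
29.0833 [504.988 290.671 341.697] [ 3.14 -0.    1.77] 0.8006087480573232
[348. 134.] 0.96 (325, 119, 43, 33)
(array([504.413, 357.569,   0.136]), np.float64(0.11086386442184448))
blue [288 114  28  37 994] [301.744 131.953] [473.521 351.213]
blue [ 372  114   28   38 1001] [385.06  132.266] [536.59  363.724]
red [289 191  28  35 957] [302.824 207.864] [485.305 292.17 ]
red [368 191  29  35 935] [381.748 207.883] [548.408 304.913]
```

View pics/n2.png

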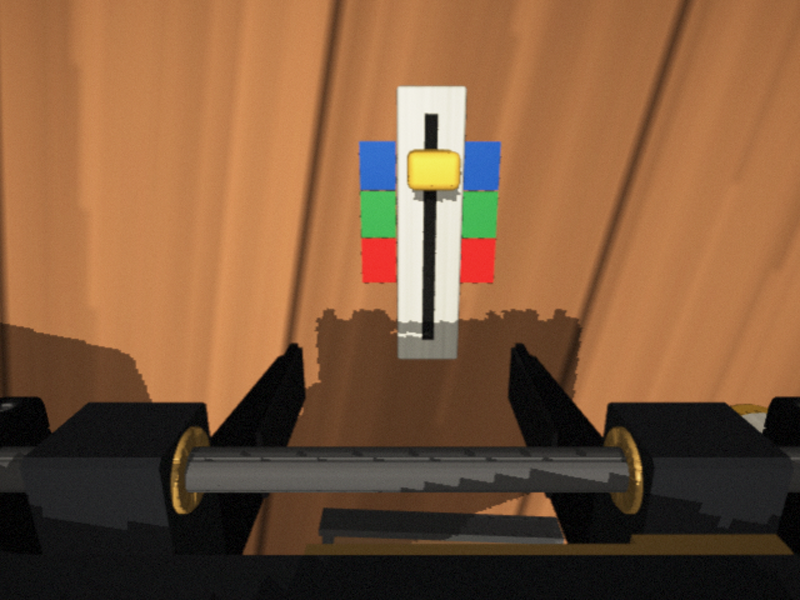

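The marker at (504.4, 357.6) sits on the blue field's middle (505.1, 357.5), and the gripper is clear. I hand the job in.

```bash
python3 -c "
from cell import env
print(env.job_done())"
```

```text
the job is handed in; nothing more can be done
None
```

The groove read about 6 mm on the pointer (blue, so a deep groove of about 24 mm), the gauge is back on its stand, the yellow marker is at the middle of the blue field, and the job was handed in at about 29 s; no verdict came back.

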